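# Rebuild the pump stacks on their studs

### The job

Put the cleaned pump parts back on their studs. On the square pump body stack, from the bottom up, the wide flat ring, then the plain round sleeve, then the domed cap on top; on the round pump body put the hexagonal collar. Every part must slip over the stud and sit flat and fully down, and be let go.

Things in the scene. Friction and masses are not known exactly. Their poses are not given: they have to be found in the camera images.
- square_body: Square pump body, cast aluminium, 80 x 80 mm seen from above, fixed to the bench. Its top face, the seat, is flat and 24 mm above the bench; from the centre rises a fixed steel stud 14 mm thick, 44 mm long (tip 68 mm above the bench), the last 10 mm tapering to 6 mm. A brass port 18 mm thick sticks out 12 mm from one side (+x), its top 21 mm above the bench. Origin: centre of the underside, on the stud's axis; z up.
- round_body: Round pump body, cast aluminium, 84 mm diameter, fixed to the bench. Its top face, the seat, is flat and 24 mm above the bench; from the centre rises a fixed steel stud 14 mm thick, 44 mm long (tip 68 mm above the bench), the last 10 mm tapering to 6 mm. A brass port 18 mm thick sticks out 12 mm from one side (+x), its top 21 mm above the bench. Origin: centre of the underside, on the stud's axis; z up.
- wide_ring: Wide flat steel ring, loose: outside diameter 60 mm, hole 28 mm, 12 mm thick, lying flat on the bench. Origin: centre of its underside; z up along its axis.
- sleeve: Plain round steel sleeve (tube open at both ends), loose: outside diameter 40 mm, hole 28 mm, 24 mm high, standing upright. Origin: centre of its underside; z up along its axis.
- dome_cap: Domed steel cap, loose, standing dome up; no hole is seen from above. Outside diameter 46 mm with straight sides to 20 mm, 28 mm high in all; underneath a blind bore of 30 mm diameter, 18 mm deep. Origin: centre of its underside; z up along its axis.
- hex_collar: Hexagonal steel collar, loose, lying flat: 46 mm across flats, 18 mm thick, through hole 28 mm across. Origin: centre of its underside; z up along its axis; two opposite flats face along its x axis (+x and -x), the others every 60 degrees.

How it is judged:
By the outcome, as a careful person would: the job done as asked, in the order asked, and still so for the second after the job is handed in, with the robot touching nothing.
It also fails if it takes over 99 s, if anything falls off the work surface, if the arm or the gripper's body presses on something with over 40 N, if the wrist force passes 120 N, or if a joint passes its speed limit or range.

### The arm

A 7-joint arm with a two-finger parallel gripper is mounted at the origin on the work surface. World frame = base frame: x ahead of the robot, y to its left, z up, the work surface at z = 0. Lengths are in m, angles in rad, forces in N, time in s.
With the tool pointing down it reaches from about 0.4 to 0.9 m from the base axis. Payload 5.6 kg.
Tool frame: the origin (TCP) lies at the very end of the fingers, on their centre line; the grasp point (between the pads) lies 19 mm behind it (manip.grip_depth is the distance from the TCP to the grasp point, in m); z points along the fingers, x is the direction in which the jaws open and shut, and the axes are right-handed (so a half turn about z gives the same grasp; the last joint's range is limited). The gripper opens to 92 mm and grips with 3 to 60 N. Pads are 20 mm wide; open, the fingers measure 128 mm over their backs; the gripper's body (75 mm by 189 mm) begins 69 mm behind the grasp point.
Start: joints at [-1.308, 0.468, -0.012, 1.603, 0.006, 1.071, -0.056], TCP at [0.196, 0.62, 0.185] pointing down, gripper open.
Joint ranges: [-2.53, 2.53], [-0.31, 2.02], [-1.57, 1.55], [0.28, 2.44], [-1.29, 4.43], [0.15, 1.84], [-2.92, 2.92]. Speed limits (rad/s): [2.57, 2.57, 3.14, 3.14, 3.14, 3.14, 3.14].

### API

Orientations are given as a 3x3 rotation matrix whose columns are the frame's x, y, z axes.
In Python, from station import manip gives the robot as it stands. The module is installed in compiled form; this text tells all that it offers.
- The arm moves only by the tool apply_moves, never from a script. Its argument "motion" is a list of rows, each an object of numbers: "x", "y", "z": the shift along the tool's x, y, z in m; "ax", "ay", "az": the turn, a rotation vector about the tool's x, y, z in rad; "fingers": the closure, from 0 (fully open) to 1 (shut). In form: [{"x": .., "y": .., "z": .., "ax": .., "ay": .., "az": .., "fingers": ..}, ...]. A call has 1 to 10 rows; each row is the pose to reach, as a shift and turn from the pose commanded when the call began, along the tool's axes at that moment; what a row does not reach only later rows make up. A row lasts 1/8 s, in which the tool goes at most 62.5 mm and 10.7 degrees, less where a joint would pass 70% of its speed; a pose out of reach is approached as far as the arm can. A call with a gripper value outside its range is refused whole. The fingers move at their own pace and stop on an object; "grip_force" is the grip in N (left out, the last holds). Time passes only in rows, so rows that repeat a pose let the fingers close. It gives the time, the measured TCP pose, the force and the opening at its end, in the units of the state.
- manip.sense(): the state, without advancing time (a new reading comes with each control period).
- manip.read_camera(name): name is "scene" or "top" or "wrist"; returns the picture (384x512x3 uint8, blue, green, red); there is no depth.
- manip.calibration(name): a dict with "fx", "fy", "cx", "cy" (pixels), "dist_coeffs" ([k1, k2, p1, p2, k3] as OpenCV has them; the pictures are not rectified), "world_from_camera" (4x4, takes a point from camera to world coordinates). Camera axes: x right, y down, z forward; pixel columns grow to the right and rows downward; lengths in m; the calibration is good to about 2 mm. A picture is of the moment at which its call begins: read the wrist's pose just before it. calibration takes no time and is no camera call; for the wrist camera it gives the pose at the moment of the call.
- manip.finish_job(): hands the job in, once; it reports no verdict.
The state is a dict: "clock": time; "qpos": joint angles; "joint_velocities": joint speeds; "effort": joint torques, N m; "ee_pos": TCP position; "tcp_rot": TCP orientation; "ft_force": force on the tool from outside, world axes, zero at the start; "ft_torque": the same for the moment, N m; "gripper_width": finger opening in m.
Only numpy, scipy, OpenCV 4.12 (cv2) and the standard library are available. Lean on these libraries where they do the work, as an engineer would, in place of code of your own. Each camera call takes 0.05 s, during which the arm holds its last target. There are 200 camera calls.

## Working session

There is one attempt and no reset: what is moved stays moved. The work goes in short steps, Python scripts to look and compute and a tool call to move; the robot and the scene stay as the last step left them, time stands still between calls to the robot, and variables do not carry over. Pictures are saved under pics/ and viewed, about 12 in all and at most 16, crops included, and the job is handed in when it is done.

Besides the shell and the picture viewer there is one more tool, called after ">>>" by a JSON object that holds its "fn" and its "kwargs", one argument or row to a line. apply_moves: Moves the arm, as the interface text tells. Its arguments: {"type":"object","properties":{"motion":{"type":"array","items":{"type":"object","properties":{"x":{"type":"number"},"y":{"type":"number"},"z":{"type":"number"},"ax":{"type":"number"},"ay":{"type":"number"},"az":{"type":"number"},"fingers":{"type":"number"}}}},"grip_force":{"type":"number"}},"required":["motion"]}

```bash
mkdir -p pics
cat > h.py <<'E'
import numpy as np, cv2
from station import manip
def grab(n,fn):
    c=manip.calibration(n); im=manip.read_camera(n); cv2.imwrite(fn,im); return im,c
def KD(c):
    return np.array([[c['fx'],0,c['cx']],[0,c['fy'],c['cy']],[0,0,1.]]),np.array(c['dist_coeffs'],float)
def ray(c,px):
    K,D=KD(c); p=cv2.undistortPoints(np.array(px,float).reshape(-1,1,2),K,D).reshape(-1,2)
    T=np.array(c['world_from_camera']); d=np.c_[p,np.ones(len(p))]@T[:3,:3].T
    return T[:3,3],d
def onplane(c,px,z):
    o,d=ray(c,px); return o+d*((z-o[2])/d[:,2])[:,None]
def proj(c,P):
    K,D=KD(c); T=np.linalg.inv(np.array(c['world_from_camera']))
    return cv2.projectPoints(np.array(P,float).reshape(-1,1,3),cv2.Rodrigues(T[:3,:3])[0],T[:3,3],K,D)[0].reshape(-1,2)
E
python3 - <<'E'
from h import *
import pickle
np.set_printoptions(precision=4,suppress=True)
for n in ['top','scene']:
    im,c=grab(n,f'pics/{n}0.png'); pickle.dump(c,open(n+'.pkl','wb')); print(n,c)
s=manip.sense(); print(s)
E
```

```text
top {'fx': 441.01941135063674, 'fy': 441.01941135063674, 'cx': 255.69177183807358, 'cy': 189.90321089661782, 'dist_coeffs': array([-0.0185,  0.    ,  0.    ,  0.    ,  0.    ]), 'world_from_camera': array([[ 0.009 , -0.9953,  0.0962,  0.4601],
       [-0.9999, -0.0083,  0.0074,  0.0058],
       [-0.0066, -0.0962, -0.9953,  1.1998],
       [ 0.    ,  0.    ,  0.    ,  1.    ]])}
scene {'fx': 426.7282984299938, 'fy': 426.7282984299938, 'cx': 261.7716007565921, 'cy': 197.09325093207275, 'dist_coeffs': array([-0.1502,  0.    ,  0.    ,  0.    ,  0.    ]), 'world_from_camera': array([[-0.6595,  0.4698, -0.5868,  1.2068],
       [ 0.7515,  0.396 , -0.5276,  0.5672],
       [-0.0154, -0.789 , -0.6142,  0.7227],
       [ 0.    ,  0.    ,  0.    ,  1.    ]])}
{'clock': 0.1, 'qpos': array([-1.308 ,  0.4683, -0.0116,  1.6036,  0.006 ,  1.0714, -0.0563]), 'joint_velocities': array([ 0.0011, -0.0018,  0.0017, -0.003 ,  0.0006, -0.0007,  0.0013]), 'effort': array([  0.0009, -52.1648,  -0.0125, -24.4366,  -0.0568,   0.0141,
         0.    ]), 'ee_pos': array([0.1956, 0.6193, 0.1846]), 'tcp_rot': array([[ 0.3011,  0.9536, -0.0004],
       [ 0.9536, -0.3011, -0.0016],
       [-0.0016,  0.0001, -1.    ]]), 'ft_force': array([0.2724, 0.0563, 0.0728]), 'ft_torque': array([-0.016 , -0.0282, -0.009 ]), 'gripper_width': 0.09214809055759651}
```

View pics/top0.png

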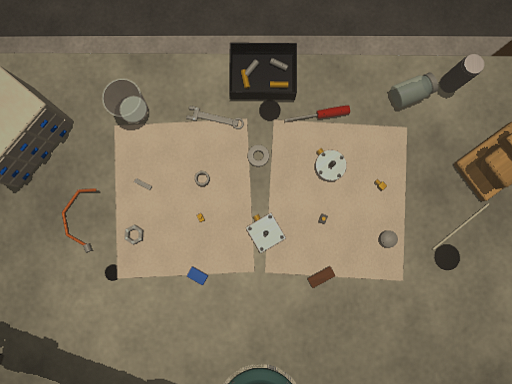

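View pics/scene0.png

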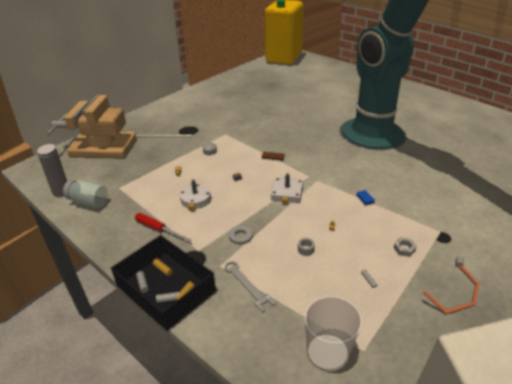

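The top view shows the wide ring at (259,156), sleeve (202,179), hex collar (134,235), dome cap (388,239), square body (266,233) and round body (331,165). The scene view confirms them. There are small decoy bits nearby.

```bash
cat >> h.py <<'E'
import pickle
def rel(target, az=0.0):
    """tool-frame shift to reach world TCP target from current measured pose"""
    s=manip.sense(); return s['tcp_rot'].T@(np.array(target)-s['ee_pos'])
E
python3 - <<'E'
from h import *
np.set_printoptions(precision=4,suppress=True)
c=pickle.load(open('top.pkl','rb'))
for n,p,z in [('ring',(259,156),.012),('sleeve',(202,179),.024),('hex',(134,235),.018),('dome',(388,239),.024),('sq',(266,233),.024),('rd',(331,165),.024)]:
    print(n,onplane(c,[p],z)[0])
w=manip.calibration('wrist'); s=manip.sense()
R=s['tcp_rot'];T=w['world_from_camera']
print('cam in tool',R.T@(T[:3,3]-s['ee_pos'])); print(R.T@T[:3,:3]); print(w['fx'],w['dist_coeffs'])
print('to hex view',rel([.43,.34,.25]))
E
python3 -c "
import cv2
im=cv2.imread('pics/top0.png')
cv2.imwrite('pics/t_crop.png',cv2.resize(im[130:270,110:410],None,fx=2.6,fy=2.6,interpolation=cv2.INTER_CUBIC))"
```

```text
ring [0.6678 0.0064 0.012 ]
sleeve [0.6019 0.1591 0.024 ]
hex [0.4504 0.339  0.018 ]
dome [ 0.4459 -0.3373  0.024 ]
sq [ 0.459  -0.0139  0.024 ]
rd [ 0.6427 -0.1876  0.024 ]
cam in tool [-0.0003 -0.083  -0.1991]
[[ 1.      0.0001  0.0005]
 [-0.0002  0.9562  0.2927]
 [-0.0004 -0.2927  0.9562]]
278.23774781864546 [-0.0446  0.      0.      0.      0.    ]
to hex view [-0.1958  0.3076 -0.065 ]
```

View pics/t_crop.png

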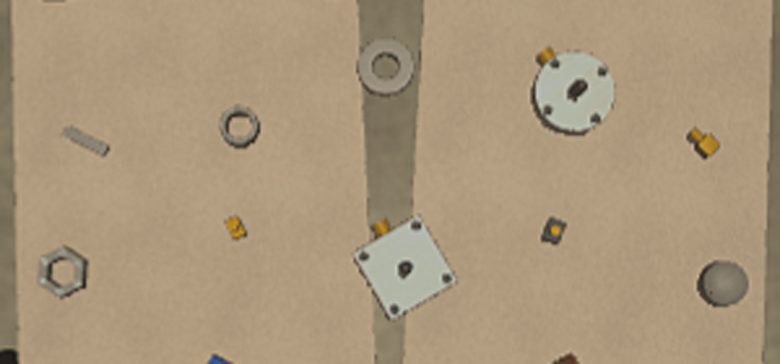

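Run:
```python
from h import *
print(rel([.655,.006,.185]))
```

```text
[-4.46477593e-01  6.22753886e-01  4.09366498e-04]
```

>>> {"fn": "apply_moves", "kwargs": {
  "motion": [
    {"x": -0.036, "y": 0.05, "az": 0.17},
    {"x": -0.07, "y": 0.1, "az": 0.34},
    {"x": -0.105, "y": 0.15, "az": 0.5},
    {"x": -0.14, "y": 0.2, "az": 0.65},
    {"x": -0.175, "y": 0.25, "az": 0.8},
    {"x": -0.21, "y": 0.3, "az": 0.95},
    {"x": -0.245, "y": 0.35, "az": 1.1},
    {"x": -0.28, "y": 0.4, "az": 1.265},
    {"x": -0.315, "y": 0.445, "az": 1.265},
    {"x": -0.35, "y": 0.49, "az": 1.265}
  ]
}}

```text
$.motion[0]: bad value
```

Run:
```python
from h import *
np.set_printoptions(precision=4,suppress=True)
print(rel([.655,.006,.185])); s=manip.sense(); print(s['ee_pos'],s['tcp_rot'],s['qpos'],s['clock'])
```

```text
[-0.4465  0.6228  0.0004]
[0.1956 0.6193 0.1846] [[ 0.3011  0.9536 -0.0004]
 [ 0.9536 -0.3011 -0.0016]
 [-0.0016  0.0001 -1.    ]] [-1.308   0.4683 -0.0116  1.6036  0.006   1.0714 -0.0563] 0.1
```

>>> {"fn": "apply_moves", "kwargs": {
  "motion": [
    {"x": -0.036, "y": 0.05, "z": 0, "ax": 0, "ay": 0, "az": 0.17, "fingers": 0},
    {"x": -0.07, "y": 0.1, "z": 0, "ax": 0, "ay": 0, "az": 0.34, "fingers": 0},
    {"x": -0.105, "y": 0.15, "z": 0, "ax": 0, "ay": 0, "az": 0.5, "fingers": 0},
    {"x": -0.14, "y": 0.2, "z": 0, "ax": 0, "ay": 0, "az": 0.65, "fingers": 0},
    {"x": -0.175, "y": 0.25, "z": 0, "ax": 0, "ay": 0, "az": 0.8, "fingers": 0},
    {"x": -0.21, "y": 0.3, "z": 0, "ax": 0, "ay": 0, "az": 0.95, "fingers": 0},
    {"x": -0.245, "y": 0.35, "z": 0, "ax": 0, "ay": 0, "az": 1.1, "fingers": 0},
    {"x": -0.28, "y": 0.4, "z": 0, "ax": 0, "ay": 0, "az": 1.265, "fingers": 0},
    {"x": -0.315, "y": 0.445, "z": 0, "ax": 0, "ay": 0, "az": 1.265, "fingers": 0},
    {"x": -0.35, "y": 0.49, "z": 0, "ax": 0, "ay": 0, "az": 1.265, "fingers": 0}
  ]
}}

```text
clock: 1.35
ee_pos: [0.5582, 0.1371, 0.1853]
tcp_rot: [[1.0, 0.0, -0.0], [0.0, -1.0, 0.0], [-0.0, -0.0, -1.0]]
ft_force: [0.7, -0.3, -0.5]
gripper_width: 0.0921
```

Run:
```python
from h import *
np.set_printoptions(precision=4,suppress=True)
print(rel([.655,.006,.185])); s=manip.sense(); print(s['ee_pos'],s['tcp_rot'],s['qpos'],s['clock'])
```

```text
[0.0968 0.1311 0.0003]
[0.5582 0.1371 0.1853] [[ 1.      0.0002 -0.0003]
 [ 0.0002 -1.      0.0001]
 [-0.0003 -0.0001 -1.    ]] [-0.657   0.3539  0.4504  1.8163 -0.179   1.0118 -0.1352] 1.35
```

>>> {"fn": "apply_moves", "kwargs": {
  "motion": [
    {"x": 0.035, "y": 0.045, "z": 0, "ax": 0, "ay": 0, "az": 0, "fingers": 0},
    {"x": 0.07, "y": 0.09, "z": 0, "ax": 0, "ay": 0, "az": 0, "fingers": 0},
    {"x": 0.097, "y": 0.131, "z": 0, "ax": 0, "ay": 0, "az": 0, "fingers": 0},
    {"x": 0.097, "y": 0.131, "z": 0, "ax": 0, "ay": 0, "az": 0, "fingers": 0},
    {"x": 0.097, "y": 0.131, "z": 0, "ax": 0, "ay": 0, "az": 0, "fingers": 0}
  ]
}}

```text
clock: 1.98
ee_pos: [0.6539, 0.0083, 0.1848]
tcp_rot: [[1.0, 0.0, -0.001], [0.0, -1.0, 0.001], [-0.001, -0.001, -1.0]]
ft_force: [0.4, 0.9, -0.4]
gripper_width: 0.0918
```

Run:
```python
from h import *
im,c=grab('wrist','pics/w1.png'); pickle.dump(c,open('w1.pkl','wb')); print(manip.sense()['ee_pos'])
print(proj(c,[[.668,.006,.012],[.459,-.014,.024],[.643,-.188,.024]]))
```

```text
[0.65385172 0.00927264 0.18497201]
[[264.28688997 165.15239899]
 [111.15407633 181.53186572]
 [246.80272491 290.12379901]]
```

View pics/w1.png

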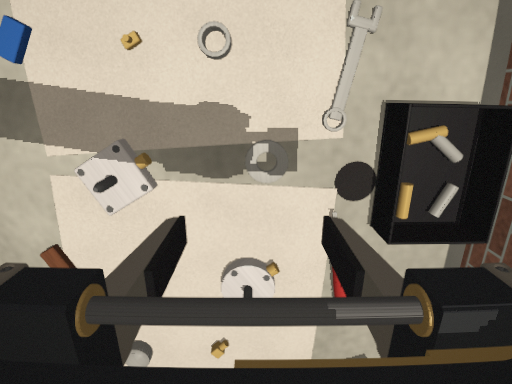

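The ring is at about (267,160), the sleeve at (214,40), the square body at (115,178) and the round body at (248,288), all matching the top estimates. Next I'll segment them precisely.

```bash
cat >> h.py <<'E'
def white(im):
    hsv=cv2.cvtColor(im,cv2.COLOR_BGR2HSV); return hsv
def ellfit(im,c,uv,z,r=26,can=(40,100)):
    g=cv2.cvtColor(im,cv2.COLOR_BGR2GRAY); print(g[int(uv[1]),int(uv[0])])
E
python3 - <<'E'
from h import *
np.set_printoptions(precision=4,suppress=True)
for n,f,seeds in [('top','top0',{'sq':(260,238),'rd':(325,170)}),('w1','w1',{'sq':(100,165),'rd':(240,300)})]:
    im=cv2.imread(f'pics/{f}.png'); c=pickle.load(open(n+'.pkl','rb'))
    hsv=cv2.cvtColor(im,cv2.COLOR_BGR2HSV)
    m=((hsv[...,1]<32)&(hsv[...,2]>165)).astype(np.uint8)
    for k,(u,v) in seeds.items():
        print(n,k,hsv[v,u])
        N,L,st,ce=cv2.connectedComponentsWithStats(m)
        l=L[v,u]
        if not l: continue
        cn,_=cv2.findContours((L==l).astype(np.uint8),cv2.RETR_EXTERNAL,cv2.CHAIN_APPROX_NONE)
        P=onplane(c,cn[0].reshape(-1,2),.024)[:,:2].astype(np.float32)*1000
        print(cv2.minAreaRect(P),cv2.minEnclosingCircle(P))
    for k,(u,v) in ({'ring':(259,146),'sl':(202,172),'hex':(127,235),'dome':(386,238)} if n=='top' else {'ring':(267,147),'sl':(202,30)}).items():
        print(k,hsv[v,u], hsv[v-14,u])
E
```

```text
top sq [ 35  24 181]
((460.34515380859375, -12.245414733886719), (75.8305435180664, 75.75550842285156), 30.753219604492188) ((457.9333190917969, -13.796282768249512), 48.92372512817383)
top rd [ 38  21 182]
((643.4806518554688, -186.87962341308594), (77.35086059570312, 76.18695831298828), 38.42084884643555) ((644.1275634765625, -186.71917724609375), 40.15060043334961)
ring [ 19  47 148] [ 21  64 123]
sl [ 21  41 117] [ 17  75 174]
hex [ 20  43 126] [ 17  73 174]
dome [ 19  46 140] [ 17  73 172]
w1 sq [ 17  23 223]
((461.8177185058594, -10.772197723388672), (79.00906372070312, 78.70062255859375), 30.885032653808594) ((462.0623779296875, -10.438587188720703), 54.09050369262695)
w1 rd [10 16 49]
ring [ 20  26 198] [ 17  49 134]
sl [ 21  25 196] [ 18  39 218]
```

Run:
```python
from h import *
np.set_printoptions(precision=4,suppress=True)
im=cv2.imread('pics/top0.png'); c=pickle.load(open('top.pkl','rb'))
S=cv2.cvtColor(im,cv2.COLOR_BGR2HSV)[...,1]; out=[]
for k,(u,v),z,th in [('ring',(259,156),.012,54),('sl',(202,179),.024,56),('hex',(134,235),.018,56),('dome',(388,239),.014,58)]:
    m=np.zeros(S.shape,np.uint8); r=17
    m[v-r:v+r,u-r:u+r]=S[v-r:v+r,u-r:u+r]<th
    cn,_=cv2.findContours(m,cv2.RETR_EXTERNAL,cv2.CHAIN_APPROX_NONE)
    q=max(cn,key=cv2.contourArea); e=cv2.fitEllipse(q)
    P=onplane(c,q.reshape(-1,2),z)[:,:2].astype(np.float32)*1000
    mm=cv2.moments(P.reshape(-1,1,2))
    print(k,np.round(e,1) if 0 else e[0],e[1],'enc',cv2.minEnclosingCircle(P),'cen',mm['m10']/mm['m00'],mm['m01']/mm['m00'],'ang',e[2],cv2.minAreaRect(P))
    out.append(cv2.resize(np.hstack([im[v-r:v+r,u-r:u+r],cv2.cvtColor(m[v-r:v+r,u-r:u+r]*255,8)]),None,fx=5,fy=5,interpolation=0))
cv2.imwrite('pics/m.png',np.vstack([np.hstack(out[:2]),np.hstack(out[2:])]))
```

```text
ring (258.037109375, 155.24977111816406) (20.387792587280273, 20.963842391967773) enc ((669.8350830078125, 9.259520530700684), 29.732385635375977) cen 669.908656285249 9.070204127503612 ang 164.36314392089844 ((669.2290649414062, 9.16049575805664), (57.98076248168945, 54.57830047607422), 0.440984308719635)
sl (201.83876037597656, 178.10690307617188) (13.605944633483887, 14.448871612548828) enc ((603.9345092773438, 159.8216552734375), 20.31243133544922) cen 604.3704529810839 159.6036859681673 ang 131.36376953125 ((604.0067749023438, 159.80882263183594), (38.440223693847656, 36.093379974365234), 45.94328308105469)
hex (133.51173400878906, 234.2760467529297) (17.74663734436035, 17.94548797607422) enc ((453.03753662109375, 340.45684814453125), 26.73166275024414) cen 452.31671687989586 340.24931695198933 ang 96.29752349853516 ((451.77490234375, 340.3675231933594), (50.611270904541016, 45.72199249267578), 2.090909481048584)
dome (387.975341796875, 238.57183837890625) (15.91526985168457, 17.718326568603516) enc ((446.8427734375, -340.1127624511719), 24.361888885498047) cen 447.0076545350724 -340.15152355176934 ang 92.53694915771484 ((445.84478759765625, -340.1959228515625), (42.522029876708984, 48.31215286254883), 0.45329025387763977)
```

View pics/m.png

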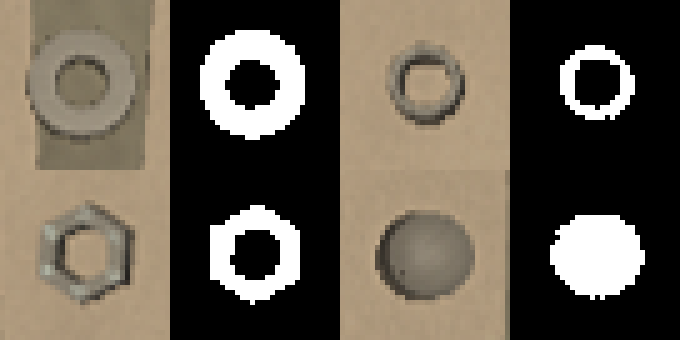

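>>> {"fn": "apply_moves", "kwargs": {
  "motion": [
    {"x": 0.015, "y": 0, "z": 0.05, "ax": 0, "ay": 0, "az": 0, "fingers": 0},
    {"x": 0.015, "y": 0, "z": 0.1, "ax": 0, "ay": 0, "az": 0, "fingers": 0},
    {"x": 0.015, "y": 0, "z": 0.14, "ax": 0, "ay": 0, "az": 0, "fingers": 0},
    {"x": 0.015, "y": 0, "z": 0.14, "ax": 0, "ay": 0, "az": 0, "fingers": 0},
    {"x": 0.015, "y": 0, "z": 0.14, "ax": 0, "ay": 0, "az": 0, "fingers": 0}
  ]
}}

```text
clock: 2.65
ee_pos: [0.6706, 0.0086, 0.0473]
tcp_rot: [[1.0, 0.001, 0.002], [0.001, -1.0, 0.0], [0.002, -0.0, -1.0]]
ft_force: [0.1, -0.1, 0.3]
gripper_width: 0.0916
```

Run:
```python
from h import *
print(rel([.669,.009,.004]),manip.sense()['ee_pos'])
```

```text
[-0.00169183 -0.00039089  0.0432741 ] [0.67059476 0.00859027 0.04727761]
```

>>> {"fn": "apply_moves", "kwargs": {
  "motion": [
    {"x": 0, "y": 0, "z": 0.03, "ax": 0, "ay": 0, "az": 0, "fingers": 0},
    {"x": 0, "y": 0, "z": 0.042, "ax": 0, "ay": 0, "az": 0, "fingers": 0},
    {"x": 0, "y": 0, "z": 0.042, "ax": 0, "ay": 0, "az": 0, "fingers": 0},
    {"x": 0, "y": 0, "z": 0.042, "ax": 0, "ay": 0, "az": 0, "fingers": 0.5},
    {"x": 0, "y": 0, "z": 0.042, "ax": 0, "ay": 0, "az": 0, "fingers": 0.5},
    {"x": 0, "y": 0, "z": 0.042, "ax": 0, "ay": 0, "az": 0, "fingers": 0.5},
    {"x": 0, "y": 0, "z": 0.042, "ax": 0, "ay": 0, "az": 0, "fingers": 0.5},
    {"x": 0, "y": 0, "z": 0.042, "ax": 0, "ay": 0, "az": 0, "fingers": 0.5},
    {"x": 0, "y": 0, "z": 0.042, "ax": 0, "ay": 0, "az": 0, "fingers": 0.5}
  ],
  "grip_force": 30
}}

```text
clock: 3.78
ee_pos: [0.6696, 0.0075, 0.0035]
tcp_rot: [[1.0, -0.0, -0.0], [-0.0, -1.0, -0.0], [-0.0, 0.0, -1.0]]
ft_force: [0.9, -0.2, 0.3]
gripper_width: 0.0461
```

Run:
```python
from h import *
im,c=grab('wrist','pics/w2.png'); pickle.dump(c,open('w2.pkl','wb')); s=manip.sense(); print(s['ee_pos'],s['gripper_width'])
print(proj(c,[[.669,.009,.012],[.461,-.0115,.024],[.643,-.188,.024]]))
im2,_=grab('top','pics/top2.png')
cv2.imwrite('pics/v2.png',np.hstack([im[60:384,60:460],cv2.resize(im2[130:200,220:310],(400,324))]))
```

```text
[0.66956091 0.00754218 0.00347543] 0.04635145423371171
[[252.96804777 214.79327328]
 [-21.01233162 244.44336254]
 [225.35150783 413.39713867]]
```

View pics/v2.png

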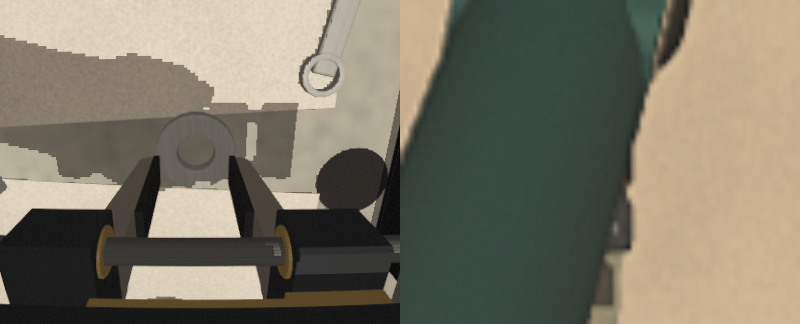

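Run:
```python
from h import *
c=pickle.load(open('w2.pkl','rb')); np.set_printoptions(precision=4,suppress=True)
print('hole',onplane(c,[(256,211)],.012),'topedge',onplane(c,[(256,172)],.012),'L/R',onplane(c,[(220,205),(297,205)],.012))
print('tips',proj(c,[[.6696+sx*.023,.0075+dy,z] for z in(.0035,.04) for sx in (-1,1) for dy in (-.01,.01)]))
```

```text
hole [[0.6712 0.012  0.012 ]] topedge [[0.6712 0.0417 0.012 ]] L/R [[0.6448 0.0167 0.012 ]
 [0.7013 0.0168 0.012 ]]
tips [[224.395  224.0618]
 [223.564  200.0403]
 [283.1693 224.0793]
 [284.0075 200.0571]
 [218.8073 247.6705]
 [217.5978 219.7749]
 [288.7057 247.6928]
 [289.9219 219.7963]]
```

Run:
```python
import cv2
im=cv2.imread('pics/w2.png'); cv2.imwrite('pics/v3.png',cv2.convertScaleAbs(cv2.resize(im[160:310,160:350],None,fx=4,fy=4,interpolation=cv2.INTER_CUBIC),alpha=1.8,beta=10))
```

```text
(no output)
```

View pics/v3.png

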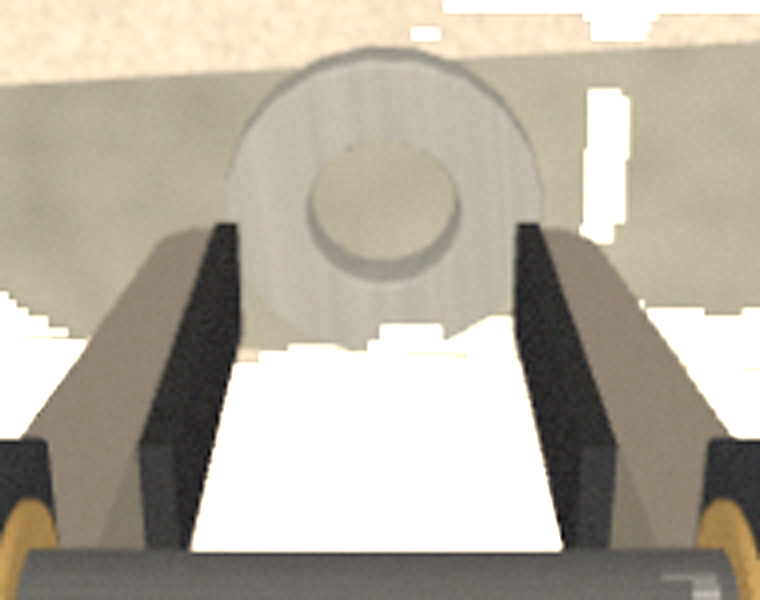

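The ring sits untouched between and below the fingertips, and the tips at rows 216–246 look about 35 mm higher than the reported TCP. I'll check from the side with the scene camera.

Run:
```python
from h import *
im,c=grab('scene','pics/s2.png'); s=manip.sense(); p=s['ee_pos']; print(p,s['qpos'])
q=proj(c,[p,[.671,.012,.012],p+[0,0,.04]]); print(q)
u,v=q[0].astype(int); 
cv2.imwrite('pics/v4.png',cv2.resize(im[max(v-60,0):v+40,max(u-65,0):u+65],None,fx=6,fy=6,interpolation=cv2.INTER_CUBIC)); print((q-[u-65,v-60])*6)
```

```text
[0.66954961 0.00755894 0.00344657] [-0.33482367  0.73727281  0.39295424  1.68086855 -0.36803972  0.79744815
  0.22600008]
[[239.44317183 234.91970698]
 [240.17788147 233.4716894 ]
 [238.63935682 222.75725395]]
[[392.659031   365.51824188]
 [397.06728883 356.83013641]
 [387.83614095 292.54352369]]
```

View pics/v4.png

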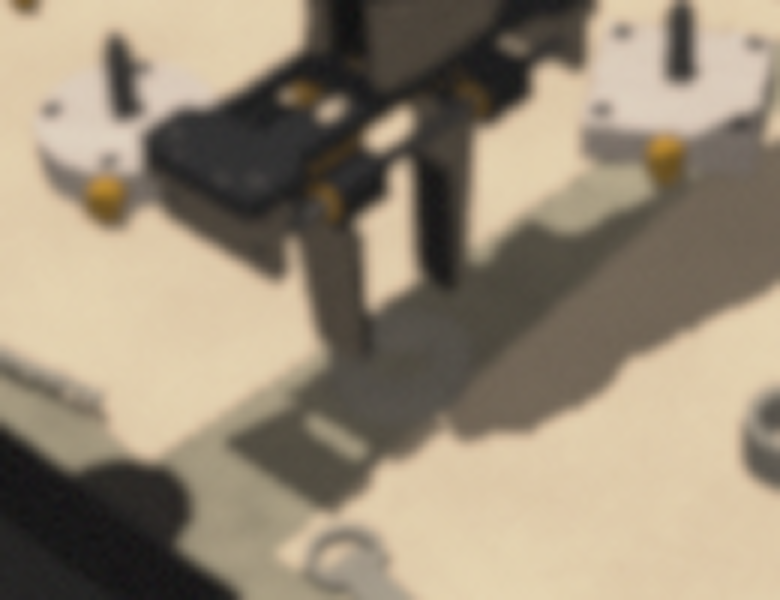

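The scene view shows the fingertips (mid ~(392,317) in the crop) about 26 mm above the projected TCP (392,365). So the fingers really end about 25–35 mm short of the reported TCP. I'll open and find the bench height by touch.

>>> {"fn": "apply_moves", "kwargs": {
  "motion": [
    {"x": 0, "y": 0, "z": 0, "ax": 0, "ay": 0, "az": 0, "fingers": 0},
    {"x": 0, "y": 0, "z": 0, "ax": 0, "ay": 0, "az": 0, "fingers": 0},
    {"x": 0, "y": -0.002, "z": 0, "ax": 0, "ay": 0, "az": 0, "fingers": 0},
    {"x": 0.001, "y": -0.004, "z": 0, "ax": 0, "ay": 0, "az": 0, "fingers": 0},
    {"x": 0.001, "y": -0.004, "z": 0.008, "ax": 0, "ay": 0, "az": 0, "fingers": 0},
    {"x": 0.001, "y": -0.004, "z": 0.016, "ax": 0, "ay": 0, "az": 0, "fingers": 0},
    {"x": 0.001, "y": -0.004, "z": 0.016, "ax": 0, "ay": 0, "az": 0, "fingers": 0}
  ]
}}

```text
clock: 4.8
ee_pos: [0.6697, 0.0114, -0.0138]
tcp_rot: [[1.0, -0.0, -0.002], [-0.0, -1.0, -0.0], [-0.002, 0.0, -1.0]]
ft_force: [0.0, -0.2, 0.8]
gripper_width: 0.0915
```

>>> {"fn": "apply_moves", "kwargs": {
  "motion": [
    {"x": 0, "y": 0, "z": 0.003, "ax": 0, "ay": 0, "az": 0, "fingers": 0},
    {"x": 0, "y": 0, "z": 0.005, "ax": 0, "ay": 0, "az": 0, "fingers": 0},
    {"x": 0, "y": 0, "z": 0.005, "ax": 0, "ay": 0, "az": 0, "fingers": 0}
  ]
}}

```text
clock: 5.18
ee_pos: [0.6705, 0.0115, -0.0176]
tcp_rot: [[1.0, -0.0, -0.0], [-0.0, -1.0, 0.0], [-0.0, -0.0, -1.0]]
ft_force: [-0.1, 0.3, -0.8]
gripper_width: 0.0915
```

Run:
```python
from h import *
print(manip.grip_depth)
im,c=grab('wrist','pics/w3.png');s=manip.sense(); print(s['ee_pos'],s['ft_force'])
a=cv2.resize(im[140:310,130:390],None,fx=3,fy=3)
cv2.imwrite('pics/v5.png',cv2.convertScaleAbs(a,alpha=1.6))
```

```text
0.0187
[ 0.67062697  0.01150901 -0.01747247] [ 0.05277831 -0.32515354 -0.31403935]
```

View pics/v5.png

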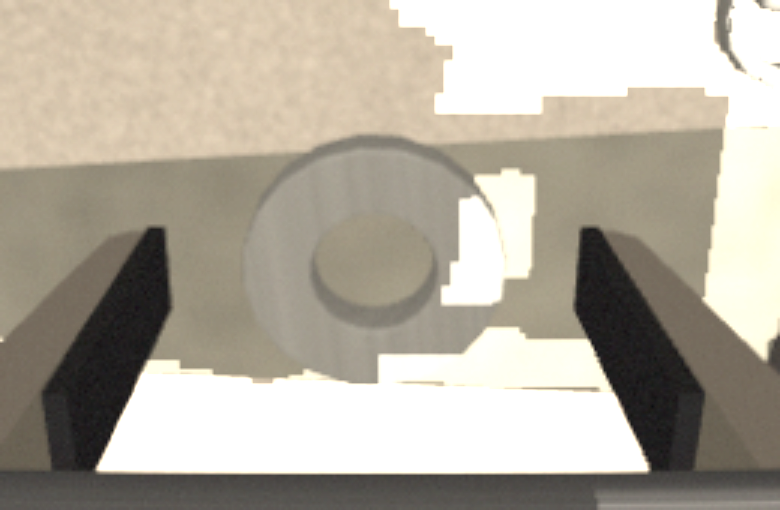

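>>> {"fn": "apply_moves", "kwargs": {
  "motion": [
    {"x": 0, "y": 0, "z": 0.003, "ax": 0, "ay": 0, "az": 0, "fingers": 0},
    {"x": 0, "y": 0, "z": 0.005, "ax": 0, "ay": 0, "az": 0, "fingers": 0},
    {"x": 0, "y": 0, "z": 0.005, "ax": 0, "ay": 0, "az": 0, "fingers": 0}
  ]
}}

```text
clock: 5.6
ee_pos: [0.6704, 0.0115, -0.0228]
tcp_rot: [[1.0, -0.0, -0.0], [-0.0, -1.0, -0.0], [-0.0, 0.0, -1.0]]
ft_force: [0.6, -0.1, -0.4]
gripper_width: 0.092
```

>>> {"fn": "apply_moves", "kwargs": {
  "motion": [
    {"x": 0, "y": 0, "z": 0.002, "ax": 0, "ay": 0, "az": 0, "fingers": 0},
    {"x": 0, "y": 0, "z": 0.004, "ax": 0, "ay": 0, "az": 0, "fingers": 0},
    {"x": 0, "y": 0, "z": 0.004, "ax": 0, "ay": 0, "az": 0, "fingers": 0}
  ]
}}

```text
clock: 5.98
ee_pos: [0.6704, 0.0115, -0.0267]
tcp_rot: [[1.0, -0.0, -0.0], [-0.0, -1.0, 0.0], [-0.0, -0.0, -1.0]]
ft_force: [-0.8, 0.9, 0.1]
gripper_width: 0.0919
```

>>> {"fn": "apply_moves", "kwargs": {
  "motion": [
    {"x": 0, "y": 0, "z": 0.002, "ax": 0, "ay": 0, "az": 0, "fingers": 0},
    {"x": 0, "y": 0, "z": 0.003, "ax": 0, "ay": 0, "az": 0, "fingers": 0},
    {"x": 0, "y": 0, "z": 0.003, "ax": 0, "ay": 0, "az": 0, "fingers": 0}
  ]
}}

```text
clock: 6.35
ee_pos: [0.6708, 0.0115, -0.0286]
tcp_rot: [[1.0, -0.0, 0.0], [-0.0, -1.0, 0.0], [0.0, -0.0, -1.0]]
ft_force: [-1.8, 0.2, 6.0]
gripper_width: 0.0916
```

>>> {"fn": "apply_moves", "kwargs": {
  "motion": [
    {"x": 0, "y": 0, "z": 0.002, "ax": 0, "ay": 0, "az": 0, "fingers": 0},
    {"x": 0, "y": 0, "z": 0.003, "ax": 0, "ay": 0, "az": 0, "fingers": 0},
    {"x": 0, "y": 0, "z": 0.003, "ax": 0, "ay": 0, "az": 0, "fingers": 0}
  ]
}}

```text
clock: 6.72
ee_pos: [0.6708, 0.0116, -0.0287]
tcp_rot: [[1.0, -0.0, 0.0], [-0.0, -1.0, 0.002], [0.0, -0.002, -1.0]]
ft_force: [-10.3, 0.7, 25.4]
gripper_width: 0.0922
```

The bench is touched at a reported z of −28.5 mm, so true tip height = reported z + 28.5 mm. Back off 2–3 mm and grip.

>>> {"fn": "apply_moves", "kwargs": {
  "motion": [
    {"x": 0, "y": 0, "z": -0.007, "ax": 0, "ay": 0, "az": 0, "fingers": 0},
    {"x": 0, "y": 0, "z": -0.007, "ax": 0, "ay": 0, "az": 0, "fingers": 0.2},
    {"x": 0, "y": 0, "z": -0.007, "ax": 0, "ay": 0, "az": 0, "fingers": 0.5},
    {"x": 0, "y": 0, "z": -0.007, "ax": 0, "ay": 0, "az": 0, "fingers": 0.5},
    {"x": 0, "y": 0, "z": -0.007, "ax": 0, "ay": 0, "az": 0, "fingers": 0.5},
    {"x": 0, "y": 0, "z": -0.007, "ax": 0, "ay": 0, "az": 0, "fingers": 0.5}
  ],
  "grip_force": 30
}}

```text
clock: 7.48
ee_pos: [0.6702, 0.0115, -0.026]
tcp_rot: [[1.0, -0.0, -0.001], [-0.0, -1.0, -0.0], [-0.001, 0.0, -1.0]]
ft_force: [0.3, 0.2, -1.5]
gripper_width: 0.0585
```

>>> {"fn": "apply_moves", "kwargs": {
  "motion": [
    {"x": 0, "y": 0, "z": -0.02, "ax": 0, "ay": 0, "az": 0, "fingers": 0.5},
    {"x": 0, "y": 0, "z": -0.06, "ax": 0, "ay": 0, "az": 0, "fingers": 0.5},
    {"x": -0.02, "y": 0.002, "z": -0.09, "ax": 0, "ay": 0, "az": 0, "fingers": 0.5},
    {"x": -0.06, "y": 0.006, "z": -0.1, "ax": 0, "ay": 0, "az": 0, "fingers": 0.5},
    {"x": -0.1, "y": 0.01, "z": -0.1, "ax": 0, "ay": 0, "az": 0, "fingers": 0.5},
    {"x": -0.14, "y": 0.015, "z": -0.1, "ax": 0, "ay": 0, "az": 0, "fingers": 0.5},
    {"x": -0.18, "y": 0.02, "z": -0.1, "ax": 0, "ay": 0, "az": 0, "fingers": 0.5},
    {"x": -0.2, "y": 0.023, "z": -0.1, "ax": 0, "ay": 0, "az": 0, "fingers": 0.5},
    {"x": -0.209, "y": 0.023, "z": -0.1, "ax": 0, "ay": 0, "az": 0, "fingers": 0.5},
    {"x": -0.209, "y": 0.023, "z": -0.1, "ax": 0, "ay": 0, "az": 0, "fingers": 0.5}
  ]
}}

```text
clock: 8.72
ee_pos: [0.4623, -0.0112, 0.0753]
tcp_rot: [[1.0, 0.0, 0.002], [0.0, -1.0, 0.001], [0.002, -0.001, -1.0]]
ft_force: [0.9, -0.2, -2.1]
gripper_width: 0.0585
```

>>> {"fn": "apply_moves", "kwargs": {
  "motion": [
    {"x": 0, "y": 0, "z": 0, "ax": 0, "ay": 0, "az": 0, "fingers": 0.5},
    {"x": 0, "y": 0, "z": 0, "ax": 0, "ay": 0, "az": 0, "fingers": 0.5}
  ]
}}

```text
clock: 8.98
ee_pos: [0.4624, -0.0115, 0.0745]
tcp_rot: [[1.0, 0.0, 0.0], [0.0, -1.0, -0.0], [0.0, 0.0, -1.0]]
ft_force: [-1.1, 0.7, -0.6]
gripper_width: 0.0585
```

Run:
```python
from h import *
im,c=grab('wrist','pics/w4.png');pickle.dump(c,open('w4.pkl','wb'));s=manip.sense(); print(s['ee_pos'],s['ft_force'],s['gripper_width'],rel([.461,-.0115,.06]))
p=s['ee_pos']
print('stud tip',proj(c,[[.461,-.0115,.068]]),'ring bottom pred',proj(c,[[p[0],p[1],p[2]+.026+.012]]))
cv2.imwrite('pics/v6.png',cv2.resize(im[100:360,100:420],None,fx=2.3,fy=2.3))
```

```text
[ 0.46213208 -0.01150989  0.07441402] [ 0.97713828 -0.09723946 -1.69871334] 0.05857678061577712 [-1.13429028e-03 -1.48176363e-05  1.44138453e-02]
stud tip [[252.02383754 209.1082686 ]] ring bottom pred [[253.37336909 235.08234911]]
```

View pics/v6.png

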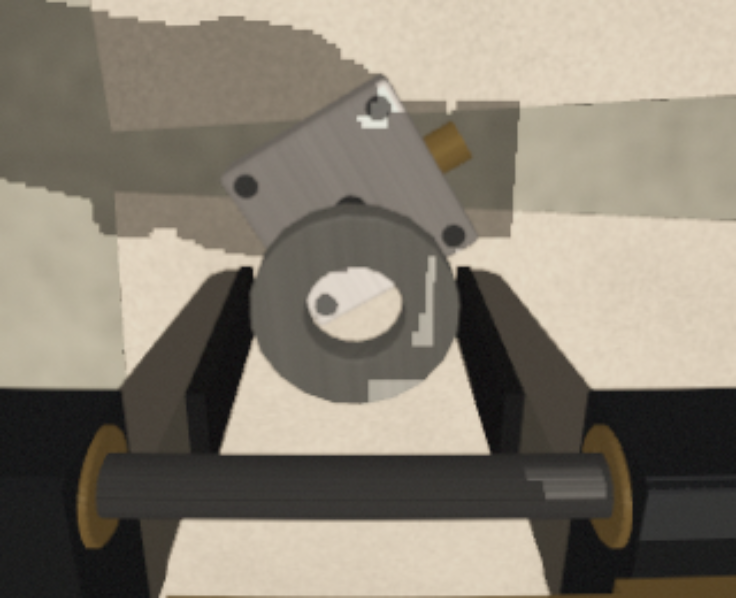

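Run:
```python
from h import *
c=pickle.load(open('w4.pkl','rb')); print(onplane(c,[(264.3,147),(206.5,180.9),(297,202.6),(241.3,232.6)],.024).mean(0))
```

```text
[ 0.46096999 -0.01174186  0.024     ]
```

>>> {"fn": "apply_moves", "kwargs": {
  "motion": [
    {"x": -0.001, "y": 0, "z": 0.015, "ax": 0, "ay": 0, "az": 0, "fingers": 0.5},
    {"x": -0.001, "y": 0, "z": 0.03, "ax": 0, "ay": 0, "az": 0, "fingers": 0.5},
    {"x": -0.001, "y": 0, "z": 0.045, "ax": 0, "ay": 0, "az": 0, "fingers": 0.5},
    {"x": -0.001, "y": 0, "z": 0.06, "ax": 0, "ay": 0, "az": 0, "fingers": 0.5},
    {"x": -0.001, "y": 0, "z": 0.069, "ax": 0, "ay": 0, "az": 0, "fingers": 0.5},
    {"x": -0.001, "y": 0, "z": 0.073, "ax": 0, "ay": 0, "az": 0, "fingers": 0.5},
    {"x": -0.001, "y": 0, "z": 0.073, "ax": 0, "ay": 0, "az": 0, "fingers": 0.5}
  ]
}}

```text
clock: 9.9
ee_pos: [0.4606, -0.0115, 0.0014]
tcp_rot: [[1.0, -0.0, -0.0], [-0.0, -1.0, -0.0], [-0.0, 0.0, -1.0]]
ft_force: [-0.3, 0.2, -0.7]
gripper_width: 0.0588
```

>>> {"fn": "apply_moves", "kwargs": {
  "motion": [
    {"x": 0, "y": 0, "z": 0.002, "ax": 0, "ay": 0, "az": 0, "fingers": 0.5},
    {"x": 0, "y": 0, "z": 0.0035, "ax": 0, "ay": 0, "az": 0, "fingers": 0.5},
    {"x": 0, "y": 0, "z": 0.0045, "ax": 0, "ay": 0, "az": 0, "fingers": 0.5},
    {"x": 0, "y": 0, "z": 0.0045, "ax": 0, "ay": 0, "az": 0, "fingers": 0.5}
  ]
}}

```text
clock: 10.4
ee_pos: [0.4608, -0.0113, -0.0023]
tcp_rot: [[1.0, -0.0, 0.0], [-0.0, -1.0, 0.001], [0.0, -0.001, -1.0]]
ft_force: [-1.4, -0.4, 7.0]
gripper_width: 0.0585
```

>>> {"fn": "apply_moves", "kwargs": {
  "motion": [
    {"x": 0, "y": 0, "z": 0.0035, "ax": 0, "ay": 0, "az": 0, "fingers": 0.2},
    {"x": 0, "y": 0, "z": 0.0035, "ax": 0, "ay": 0, "az": 0, "fingers": 0.1},
    {"x": 0, "y": 0, "z": 0.0035, "ax": 0, "ay": 0, "az": 0, "fingers": 0.1},
    {"x": 0, "y": 0, "z": -0.03, "ax": 0, "ay": 0, "az": 0, "fingers": 0},
    {"x": 0, "y": 0, "z": -0.08, "ax": 0, "ay": 0, "az": 0, "fingers": 0},
    {"x": 0.02, "y": -0.03, "z": -0.1, "ax": 0, "ay": 0, "az": 0, "fingers": 0},
    {"x": 0.06, "y": -0.07, "z": -0.1, "ax": 0, "ay": 0, "az": 0, "fingers": 0},
    {"x": 0.09, "y": -0.11, "z": -0.1, "ax": 0, "ay": 0, "az": 0, "fingers": 0},
    {"x": 0.12, "y": -0.15, "z": -0.1, "ax": 0, "ay": 0, "az": 0, "fingers": 0},
    {"x": 0.143, "y": -0.171, "z": -0.1, "ax": 0, "ay": 0, "az": 0, "fingers": 0}
  ]
}}

```text
clock: 11.65
ee_pos: [0.6044, 0.1628, 0.0968]
tcp_rot: [[1.0, 0.003, 0.0], [0.003, -1.0, 0.001], [0.0, -0.001, -1.0]]
ft_force: [0.3, 0.8, 0.4]
gripper_width: 0.0919
```

>>> {"fn": "apply_moves", "kwargs": {
  "motion": [
    {"x": 0, "y": 0, "z": 0, "ax": 0, "ay": 0, "az": 0, "fingers": 0},
    {"x": 0, "y": 0, "z": 0, "ax": 0, "ay": 0, "az": 0, "fingers": 0},
    {"x": 0, "y": 0, "z": 0, "ax": 0, "ay": 0, "az": 0, "fingers": 0}
  ]
}}

```text
clock: 12.02
ee_pos: [0.603, 0.1582, 0.0972]
tcp_rot: [[1.0, -0.002, -0.0], [-0.002, -1.0, -0.0], [-0.0, 0.0, -1.0]]
ft_force: [0.1, -0.4, 0.6]
gripper_width: 0.0919
```

Run:
```python
from h import *
im,c=grab('wrist','pics/w5.png');pickle.dump(c,open('w5.pkl','wb'));s=manip.sense(); print(s['ee_pos'],s['ft_force'],s['gripper_width'],rel([.604,.1598,-.025]))
print('sleeve',proj(c,[[.604,.1598,.024]]),'sq',proj(c,[[.461,-.0115,.036]]))
cv2.imwrite('pics/v7.png',im)
```

```text
[0.6031452  0.15840849 0.09722966] [0.9447567  1.04024569 0.7112119 ] 0.09225477164171152 [ 0.00086964 -0.00139196  0.12222955]
sleeve [[254.78102953 183.12269635]] sq [[134.12645216 324.79039343]]
```

View pics/v7.png

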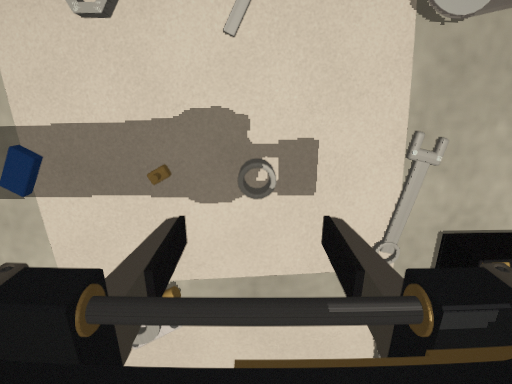

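Run:
```python
from h import *
c=pickle.load(open('w5.pkl','rb')); p=onplane(c,[(257.5,178.5)],.012)[0]; print(p, rel([p[0],p[1],-.025]))
```

```text
[0.60691549 0.16132928 0.012     ] [ 0.00378273 -0.00292581  0.12222916]
```

>>> {"fn": "apply_moves", "kwargs": {
  "motion": [
    {"x": 0.003, "y": -0.003, "z": 0.04, "ax": 0, "ay": 0, "az": 0, "fingers": 0},
    {"x": 0.003, "y": -0.003, "z": 0.08, "ax": 0, "ay": 0, "az": 0, "fingers": 0},
    {"x": 0.003, "y": -0.003, "z": 0.11, "ax": 0, "ay": 0, "az": 0, "fingers": 0},
    {"x": 0.003, "y": -0.003, "z": 0.121, "ax": 0, "ay": 0, "az": 0, "fingers": 0},
    {"x": 0.003, "y": -0.003, "z": 0.121, "ax": 0, "ay": 0, "az": 0, "fingers": 0.3},
    {"x": 0.003, "y": -0.003, "z": 0.121, "ax": 0, "ay": 0, "az": 0, "fingers": 0.5},
    {"x": 0.003, "y": -0.003, "z": 0.121, "ax": 0, "ay": 0, "az": 0, "fingers": 0.7},
    {"x": 0.003, "y": -0.003, "z": 0.121, "ax": 0, "ay": 0, "az": 0, "fingers": 0.7},
    {"x": 0.003, "y": -0.003, "z": 0.121, "ax": 0, "ay": 0, "az": 0, "fingers": 0.7},
    {"x": 0.003, "y": -0.003, "z": 0.121, "ax": 0, "ay": 0, "az": 0, "fingers": 0.7}
  ]
}}

```text
clock: 13.32
ee_pos: [0.6066, 0.1626, -0.0238]
tcp_rot: [[1.0, -0.0, 0.0], [-0.0, -1.0, 0.0], [0.0, -0.0, -1.0]]
ft_force: [0.2, -0.8, 2.8]
gripper_width: 0.0388
```

>>> {"fn": "apply_moves", "kwargs": {
  "motion": [
    {"x": 0, "y": 0, "z": -0.02, "ax": 0, "ay": 0, "az": 0, "fingers": 0.7},
    {"x": 0, "y": 0, "z": -0.06, "ax": 0, "ay": 0, "az": 0, "fingers": 0.7},
    {"x": -0.01, "y": 0.01, "z": -0.1, "ax": 0, "ay": 0, "az": 0, "fingers": 0.7},
    {"x": -0.04, "y": 0.045, "z": -0.11, "ax": 0, "ay": 0, "az": 0, "fingers": 0.7},
    {"x": -0.07, "y": 0.08, "z": -0.11, "ax": 0, "ay": 0, "az": 0, "fingers": 0.7},
    {"x": -0.1, "y": 0.115, "z": -0.11, "ax": 0, "ay": 0, "az": 0, "fingers": 0.7},
    {"x": -0.125, "y": 0.15, "z": -0.11, "ax": 0, "ay": 0, "az": 0, "fingers": 0.7},
    {"x": -0.14, "y": 0.168, "z": -0.11, "ax": 0, "ay": 0, "az": 0, "fingers": 0.7},
    {"x": -0.146, "y": 0.174, "z": -0.11, "ax": 0, "ay": 0, "az": 0, "fingers": 0.7},
    {"x": -0.146, "y": 0.174, "z": -0.11, "ax": 0, "ay": 0, "az": 0, "fingers": 0.7}
  ]
}}

```text
clock: 14.58
ee_pos: [0.4613, -0.0108, 0.0863]
tcp_rot: [[1.0, 0.0, 0.001], [0.0, -1.0, 0.001], [0.001, -0.001, -1.0]]
ft_force: [0.1, 0.1, -0.8]
gripper_width: 0.0392
```

>>> {"fn": "apply_moves", "kwargs": {
  "motion": [
    {"x": 0, "y": 0, "z": 0, "ax": 0, "ay": 0, "az": 0, "fingers": 0.7},
    {"x": 0, "y": 0, "z": 0, "ax": 0, "ay": 0, "az": 0, "fingers": 0.7}
  ]
}}

```text
clock: 14.82
ee_pos: [0.4612, -0.0107, 0.0859]
tcp_rot: [[1.0, 0.001, 0.0], [0.001, -1.0, -0.0], [0.0, 0.0, -1.0]]
ft_force: [0.2, 0.4, -1.4]
gripper_width: 0.0388
```

Run:
```python
from h import *
im,c=grab('wrist','pics/w6.png');pickle.dump(c,open('w6.pkl','wb'));s=manip.sense(); print(s['ee_pos'],s['ft_force'],s['gripper_width'],rel([.461,-.0115,.014]))
p=s['ee_pos']
print('stud tip',proj(c,[[.461,-.0115,.068]]),'sleeve top pred',proj(c,[p+[0,0,.024+.024]]))
cv2.imwrite('pics/v8.png',cv2.resize(im[100:360,100:420],None,fx=2.3,fy=2.3))
```

```text
[ 0.46097497 -0.01082955  0.08582261] [-0.43099836 -0.27005445 -1.27571144] 0.03940390292586233 [3.06603045e-05 6.57127780e-04 7.18227261e-02]
stud tip [[253.56162273 204.84216653]] sleeve top pred [[253.40445101 242.85021982]]
```

View pics/v8.png

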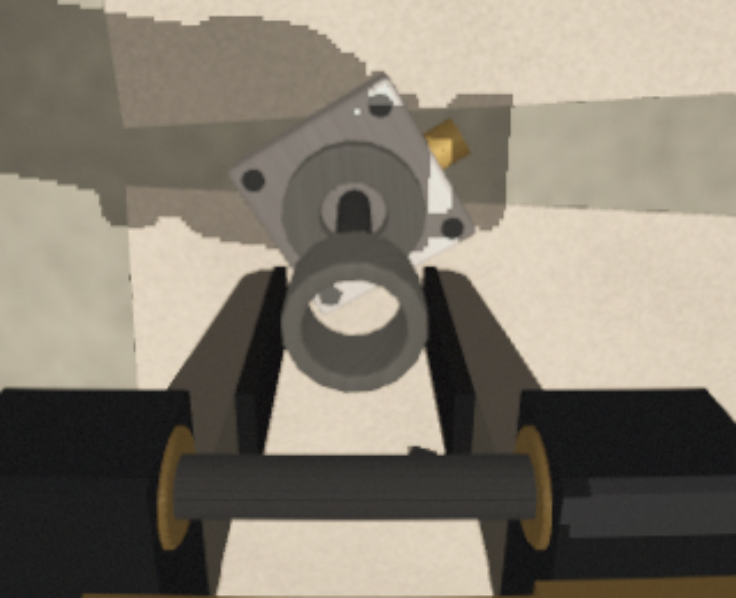

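The ring is flat on the seat around the stud, and the sleeve is lined up with the stud at (353,215) in the crop. Lowering.

>>> {"fn": "apply_moves", "kwargs": {
  "motion": [
    {"x": 0, "y": 0.002, "z": 0.015, "ax": 0, "ay": 0, "az": 0, "fingers": 0.7},
    {"x": 0, "y": 0.002, "z": 0.03, "ax": 0, "ay": 0, "az": 0, "fingers": 0.7},
    {"x": 0, "y": 0.002, "z": 0.045, "ax": 0, "ay": 0, "az": 0, "fingers": 0.7},
    {"x": 0, "y": 0.002, "z": 0.06, "ax": 0, "ay": 0, "az": 0, "fingers": 0.7},
    {"x": 0, "y": 0.002, "z": 0.069, "ax": 0, "ay": 0, "az": 0, "fingers": 0.7},
    {"x": 0, "y": 0.002, "z": 0.072, "ax": 0, "ay": 0, "az": 0, "fingers": 0.7},
    {"x": 0, "y": 0.002, "z": 0.074, "ax": 0, "ay": 0, "az": 0, "fingers": 0.7},
    {"x": 0, "y": 0.002, "z": 0.074, "ax": 0, "ay": 0, "az": 0, "fingers": 0.7}
  ]
}}

```text
clock: 15.88
ee_pos: [0.461, -0.0135, 0.0123]
tcp_rot: [[1.0, -0.0, 0.001], [-0.0, -1.0, 0.0], [0.001, -0.0, -1.0]]
ft_force: [0.7, 0.4, -0.6]
gripper_width: 0.039
```

>>> {"fn": "apply_moves", "kwargs": {
  "motion": [
    {"x": 0, "y": 0, "z": 0.001, "ax": 0, "ay": 0, "az": 0, "fingers": 0.7},
    {"x": 0, "y": 0, "z": 0.0015, "ax": 0, "ay": 0, "az": 0, "fingers": 0.7},
    {"x": 0, "y": 0, "z": 0.0015, "ax": 0, "ay": 0, "az": 0, "fingers": 0.7}
  ]
}}

```text
clock: 16.25
ee_pos: [0.4611, -0.0134, 0.012]
tcp_rot: [[1.0, -0.0, 0.001], [-0.0, -1.0, 0.001], [0.001, -0.001, -1.0]]
ft_force: [-4.7, 0.0, 16.4]
gripper_width: 0.0387
```

>>> {"fn": "apply_moves", "kwargs": {
  "motion": [
    {"x": 0, "y": 0, "z": 0, "ax": 0, "ay": 0, "az": 0, "fingers": 0.4},
    {"x": 0, "y": 0, "z": 0, "ax": 0, "ay": 0, "az": 0, "fingers": 0.2},
    {"x": 0, "y": 0, "z": 0, "ax": 0, "ay": 0, "az": 0, "fingers": 0.1},
    {"x": 0, "y": 0, "z": -0.03, "ax": 0, "ay": 0, "az": 0, "fingers": 0},
    {"x": 0, "y": 0, "z": -0.075, "ax": 0, "ay": 0, "az": 0, "fingers": 0},
    {"x": 0, "y": 0.03, "z": -0.085, "ax": 0, "ay": 0, "az": 0, "fingers": 0},
    {"x": 0, "y": 0.08, "z": -0.085, "ax": 0, "ay": 0, "az": 0, "fingers": 0},
    {"x": -0.004, "y": 0.13, "z": -0.085, "ax": 0, "ay": 0, "az": 0, "fingers": 0},
    {"x": -0.008, "y": 0.18, "z": -0.085, "ax": 0, "ay": 0, "az": 0, "fingers": 0},
    {"x": -0.012, "y": 0.23, "z": -0.085, "ax": 0, "ay": 0, "az": 0, "fingers": 0}
  ]
}}

```text
clock: 17.5
ee_pos: [0.4484, -0.2449, 0.0954]
tcp_rot: [[1.0, 0.0, 0.0], [0.0, -1.0, 0.0], [0.0, -0.0, -1.0]]
ft_force: [0.3, -0.8, 0.2]
gripper_width: 0.0918
```

>>> {"fn": "apply_moves", "kwargs": {
  "motion": [
    {"x": 0, "y": 0.04, "z": 0, "ax": 0, "ay": 0, "az": 0, "fingers": 0},
    {"x": 0, "y": 0.08, "z": 0, "ax": 0, "ay": 0, "az": 0, "fingers": 0},
    {"x": 0, "y": 0.095, "z": 0, "ax": 0, "ay": 0, "az": 0, "fingers": 0},
    {"x": 0, "y": 0.095, "z": 0, "ax": 0, "ay": 0, "az": 0, "fingers": 0},
    {"x": 0, "y": 0.095, "z": 0, "ax": 0, "ay": 0, "az": 0, "fingers": 0}
  ]
}}

```text
clock: 18.12
ee_pos: [0.4488, -0.3365, 0.0951]
tcp_rot: [[1.0, 0.002, -0.0], [0.002, -1.0, 0.001], [-0.0, -0.001, -1.0]]
ft_force: [0.9, -0.5, -0.2]
gripper_width: 0.0917
```

Run:
```python
from h import *
im,c=grab('wrist','pics/w7.png');pickle.dump(c,open('w7.pkl','wb'));s=manip.sense(); print(s['ee_pos'],s['ft_force'],s['gripper_width'],s['qpos'],rel([.449,-.338,-.0245]))
print(proj(c,[[.449,-.338,z] for z in (0,.014,.028)]))
cv2.imwrite('pics/v9.png',im)
```

```text
[ 0.44895124 -0.33647533  0.0952487 ] [0.11582715 0.37446049 0.38529672] 0.09204524614500727 [ 0.13881633  0.47203046  0.57002093  1.92769716 -0.33769836  0.83800798
  0.89067526] [7.53731503e-05 1.68788884e-03 1.19746493e-01]
[[253.96724559 180.23238638]
 [253.96431049 183.88645008]
 [253.96109157 187.8910863 ]]
```

View pics/v9.png

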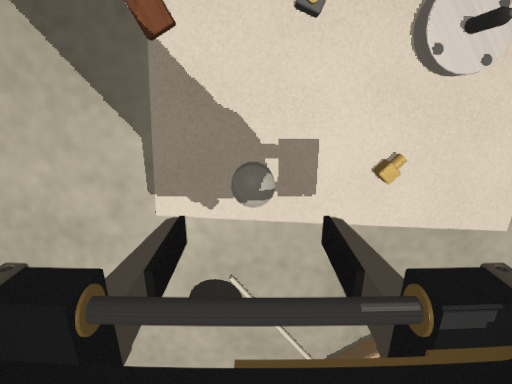

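The dome cap is at (253,184), which matches the prediction. Pick it up.

>>> {"fn": "apply_moves", "kwargs": {
  "motion": [
    {"x": 0, "y": 0.001, "z": 0.04, "ax": 0, "ay": 0, "az": 0, "fingers": 0},
    {"x": 0, "y": 0.001, "z": 0.08, "ax": 0, "ay": 0, "az": 0, "fingers": 0},
    {"x": 0, "y": 0.001, "z": 0.11, "ax": 0, "ay": 0, "az": 0, "fingers": 0},
    {"x": 0, "y": 0.001, "z": 0.12, "ax": 0, "ay": 0, "az": 0, "fingers": 0},
    {"x": 0, "y": 0.001, "z": 0.12, "ax": 0, "ay": 0, "az": 0, "fingers": 0.3},
    {"x": 0, "y": 0.001, "z": 0.12, "ax": 0, "ay": 0, "az": 0, "fingers": 0.45},
    {"x": 0, "y": 0.001, "z": 0.12, "ax": 0, "ay": 0, "az": 0, "fingers": 0.65},
    {"x": 0, "y": 0.001, "z": 0.12, "ax": 0, "ay": 0, "az": 0, "fingers": 0.65},
    {"x": 0, "y": 0.001, "z": 0.12, "ax": 0, "ay": 0, "az": 0, "fingers": 0.65},
    {"x": 0, "y": 0.001, "z": 0.12, "ax": 0, "ay": 0, "az": 0, "fingers": 0.65}
  ]
}}

```text
clock: 19.42
ee_pos: [0.4487, -0.3395, -0.0241]
tcp_rot: [[1.0, -0.0, 0.0], [-0.0, -1.0, 0.0], [0.0, -0.0, -1.0]]
ft_force: [-0.7, 0.9, 3.6]
gripper_width: 0.0445
```

>>> {"fn": "apply_moves", "kwargs": {
  "motion": [
    {"x": 0, "y": 0, "z": -0.02, "ax": 0, "ay": 0, "az": 0, "fingers": 0.65},
    {"x": 0, "y": 0, "z": -0.06, "ax": 0, "ay": 0, "az": 0, "fingers": 0.65},
    {"x": 0, "y": -0.02, "z": -0.1, "ax": 0, "ay": 0, "az": 0, "fingers": 0.65},
    {"x": 0, "y": -0.06, "z": -0.12, "ax": 0, "ay": 0, "az": 0, "fingers": 0.65},
    {"x": 0, "y": -0.1, "z": -0.12, "ax": 0, "ay": 0, "az": 0, "fingers": 0.65},
    {"x": 0.004, "y": -0.14, "z": -0.12, "ax": 0, "ay": 0, "az": 0, "fingers": 0.65},
    {"x": 0.008, "y": -0.18, "z": -0.12, "ax": 0, "ay": 0, "az": 0, "fingers": 0.65},
    {"x": 0.012, "y": -0.22, "z": -0.12, "ax": 0, "ay": 0, "az": 0, "fingers": 0.65},
    {"x": 0.012, "y": -0.26, "z": -0.12, "ax": 0, "ay": 0, "az": 0, "fingers": 0.65},
    {"x": 0.012, "y": -0.29, "z": -0.12, "ax": 0, "ay": 0, "az": 0, "fingers": 0.65}
  ]
}}

```text
clock: 20.68
ee_pos: [0.4606, -0.0478, 0.0964]
tcp_rot: [[1.0, 0.001, 0.001], [0.001, -1.0, 0.001], [0.001, -0.001, -1.0]]
ft_force: [0.3, 0.3, -1.4]
gripper_width: 0.0444
```

>>> {"fn": "apply_moves", "kwargs": {
  "motion": [
    {"x": 0, "y": -0.02, "z": 0, "ax": 0, "ay": 0, "az": 0, "fingers": 0.65},
    {"x": 0, "y": -0.036, "z": 0, "ax": 0, "ay": 0, "az": 0, "fingers": 0.65},
    {"x": 0, "y": -0.036, "z": 0, "ax": 0, "ay": 0, "az": 0, "fingers": 0.65},
    {"x": 0, "y": -0.036, "z": 0, "ax": 0, "ay": 0, "az": 0, "fingers": 0.65}
  ]
}}

```text
clock: 21.18
ee_pos: [0.4607, -0.0142, 0.096]
tcp_rot: [[1.0, -0.001, 0.001], [-0.001, -1.0, -0.0], [0.001, 0.0, -1.0]]
ft_force: [-1.1, -0.2, -2.1]
gripper_width: 0.0447
```

Run:
```python
from h import *
im,c=grab('wrist','pics/w8.png');pickle.dump(c,open('w8.pkl','wb'));s=manip.sense(); print(s['ee_pos'],s['ft_force'],s['gripper_width'],rel([.461,-.013,.036]))
p=s['ee_pos']
print('stud tip',proj(c,[[.461,-.0115,.068]]),'dome pred mid/top',proj(c,[p+[0,0,.024+.014],p+[0,0,.024+.028]]))
cv2.imwrite('pics/v10.png',cv2.resize(im[100:360,100:420],None,fx=2.3,fy=2.3))
```

```text
[ 0.4606543  -0.01436263  0.09585239] [ 0.99223318 -0.25017696 -1.50531255] 0.04457911714271501 [ 0.00031177 -0.00137123  0.05985238]
stud tip [[254.11210099 196.84112852]] dome pred mid/top [[253.71506551 235.20505694]
 [253.71528654 246.13002123]]
```

View pics/v10.png

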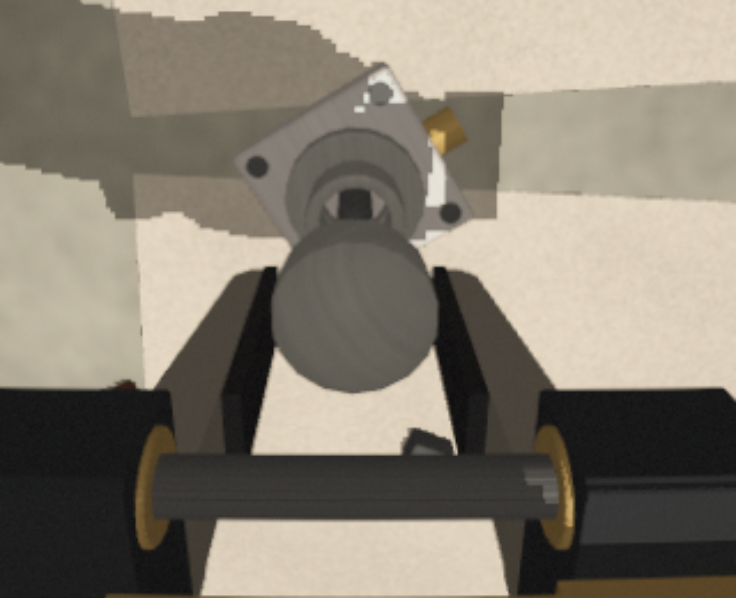

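The sleeve sits concentric on the ring and the cap is aligned over it. Lowering.

>>> {"fn": "apply_moves", "kwargs": {
  "motion": [
    {"x": 0, "y": 0, "z": 0.015, "ax": 0, "ay": 0, "az": 0, "fingers": 0.65},
    {"x": 0, "y": 0, "z": 0.03, "ax": 0, "ay": 0, "az": 0, "fingers": 0.65},
    {"x": 0, "y": 0, "z": 0.043, "ax": 0, "ay": 0, "az": 0, "fingers": 0.65},
    {"x": 0, "y": 0, "z": 0.053, "ax": 0, "ay": 0, "az": 0, "fingers": 0.65},
    {"x": 0, "y": 0, "z": 0.057, "ax": 0, "ay": 0, "az": 0, "fingers": 0.65},
    {"x": 0, "y": 0, "z": 0.059, "ax": 0, "ay": 0, "az": 0, "fingers": 0.65},
    {"x": 0, "y": 0, "z": 0.06, "ax": 0, "ay": 0, "az": 0, "fingers": 0.65},
    {"x": 0, "y": 0, "z": 0.06, "ax": 0, "ay": 0, "az": 0, "fingers": 0.65}
  ]
}}

```text
clock: 22.22
ee_pos: [0.4609, -0.0134, 0.0358]
tcp_rot: [[1.0, -0.0, 0.001], [-0.0, -1.0, 0.0], [0.001, -0.0, -1.0]]
ft_force: [0.3, 0.2, -2.4]
gripper_width: 0.0444
```

>>> {"fn": "apply_moves", "kwargs": {
  "motion": [
    {"x": 0, "y": 0, "z": 0.001, "ax": 0, "ay": 0, "az": 0, "fingers": 0.65},
    {"x": 0, "y": 0, "z": 0.001, "ax": 0, "ay": 0, "az": 0, "fingers": 0.65}
  ]
}}

```text
clock: 22.48
ee_pos: [0.461, -0.0134, 0.0357]
tcp_rot: [[1.0, -0.0, 0.001], [-0.0, -1.0, 0.001], [0.001, -0.001, -1.0]]
ft_force: [-2.7, 0.0, 13.2]
gripper_width: 0.0447
```

>>> {"fn": "apply_moves", "kwargs": {
  "motion": [
    {"x": 0, "y": 0, "z": 0, "ax": 0, "ay": 0, "az": 0, "fingers": 0.3},
    {"x": 0, "y": 0, "z": 0, "ax": 0, "ay": 0, "az": 0, "fingers": 0.1},
    {"x": 0, "y": 0, "z": 0, "ax": 0, "ay": 0, "az": 0, "fingers": 0.1},
    {"x": 0, "y": 0, "z": -0.025, "ax": 0, "ay": 0, "az": 0, "fingers": 0},
    {"x": 0, "y": 0, "z": -0.055, "ax": 0, "ay": 0, "az": 0, "fingers": 0},
    {"x": 0, "y": -0.03, "z": -0.065, "ax": 0, "ay": 0, "az": 0, "fingers": 0},
    {"x": 0, "y": -0.08, "z": -0.065, "ax": 0, "ay": 0, "az": 0, "fingers": 0},
    {"x": -0.004, "y": -0.13, "z": -0.065, "ax": 0, "ay": 0, "az": 0, "fingers": 0},
    {"x": -0.008, "y": -0.18, "z": -0.065, "ax": 0, "ay": 0, "az": 0, "fingers": 0},
    {"x": -0.008, "y": -0.23, "z": -0.065, "ax": 0, "ay": 0, "az": 0, "fingers": 0}
  ]
}}

```text
clock: 23.72
ee_pos: [0.4521, 0.2182, 0.0995]
tcp_rot: [[1.0, 0.0, -0.0], [0.0, -1.0, 0.0], [-0.0, -0.0, -1.0]]
ft_force: [0.6, -0.8, 0.4]
gripper_width: 0.0916
```

>>> {"fn": "apply_moves", "kwargs": {
  "motion": [
    {"x": 0, "y": -0.04, "z": 0, "ax": 0, "ay": 0, "az": 0, "fingers": 0},
    {"x": 0, "y": -0.08, "z": 0, "ax": 0, "ay": 0, "az": 0, "fingers": 0},
    {"x": 0, "y": -0.11, "z": 0, "ax": 0, "ay": 0, "az": 0, "fingers": 0},
    {"x": 0, "y": -0.125, "z": 0, "ax": 0, "ay": 0, "az": 0, "fingers": 0},
    {"x": 0, "y": -0.125, "z": 0, "ax": 0, "ay": 0, "az": 0, "fingers": 0},
    {"x": 0, "y": -0.125, "z": 0, "ax": 0, "ay": 0, "az": 0, "fingers": 0}
  ]
}}

```text
clock: 24.48
ee_pos: [0.4529, 0.3398, 0.0994]
tcp_rot: [[1.0, -0.002, -0.0], [-0.002, -1.0, -0.001], [-0.0, 0.001, -1.0]]
ft_force: [-0.3, -0.6, 0.8]
gripper_width: 0.0921
```

Run:
```python
from h import *
im,c=grab('wrist','pics/w9.png');pickle.dump(c,open('w9.pkl','wb'));s=manip.sense(); print(s['ee_pos'],s['ft_force'],s['gripper_width'],s['qpos'])
print(proj(c,[[.453,.342,z] for z in (0,.018)]))
u,v=proj(c,[[.453,.342,.01]])[0].astype(int); u0,v0=u-50,max(v-50,0); print(u0,v0)
cv2.imwrite('pics/v11.png',cv2.convertScaleAbs(cv2.resize(im[v0:v0+100,u0:u0+130],None,fx=6,fy=6,interpolation=cv2.INTER_CUBIC),alpha=1.5))
```

```text
[0.45298395 0.33984325 0.0994937 ] [-0.22568475  0.26669497 -0.22679465] 0.0920591820283904 [-1.04114438  0.4513296   0.43032359  1.90614308 -0.24704455  0.83635324
 -0.48417923]
[[253.90726787 175.79620875]
 [253.90402409 180.28653533]]
203 128
```

View pics/v11.png

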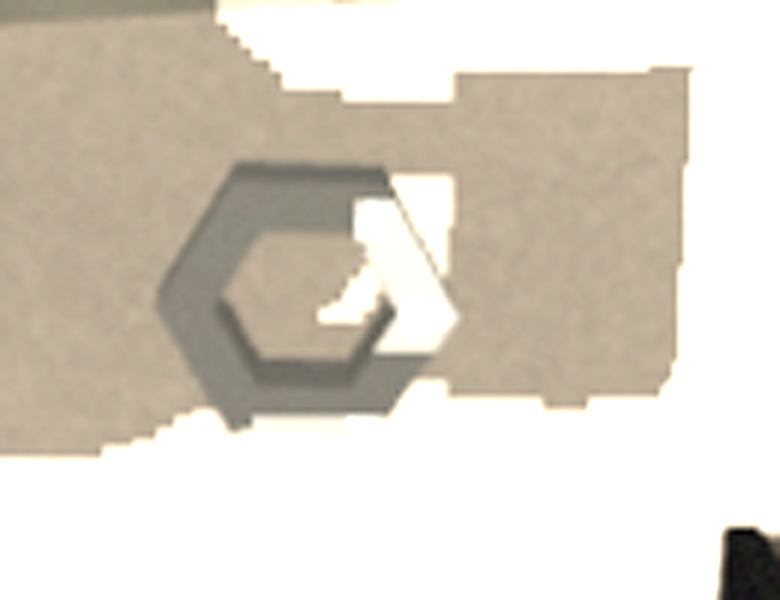

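The collar is centred at about (254,180) in full-image pixels, with its vertices along world ±x within ~3°. So I'll turn the jaws 30° to meet flats, then grip.

>>> {"fn": "apply_moves", "kwargs": {
  "motion": [
    {"x": 0, "y": -0.002, "z": 0.02, "ax": 0, "ay": 0, "az": 0.15, "fingers": 0},
    {"x": 0, "y": -0.002, "z": 0.04, "ax": 0, "ay": 0, "az": 0.3, "fingers": 0},
    {"x": 0, "y": -0.002, "z": 0.06, "ax": 0, "ay": 0, "az": 0.45, "fingers": 0},
    {"x": 0, "y": -0.002, "z": 0.075, "ax": 0, "ay": 0, "az": 0.524, "fingers": 0},
    {"x": 0, "y": -0.002, "z": 0.075, "ax": 0, "ay": 0, "az": 0.524, "fingers": 0},
    {"x": 0, "y": -0.002, "z": 0.1, "ax": 0, "ay": 0, "az": 0.524, "fingers": 0},
    {"x": 0, "y": -0.002, "z": 0.115, "ax": 0, "ay": 0, "az": 0.524, "fingers": 0},
    {"x": 0, "y": -0.002, "z": 0.123, "ax": 0, "ay": 0, "az": 0.524, "fingers": 0},
    {"x": 0, "y": -0.002, "z": 0.123, "ax": 0, "ay": 0, "az": 0.524, "fingers": 0},
    {"x": 0, "y": -0.002, "z": 0.123, "ax": 0, "ay": 0, "az": 0.524, "fingers": 0.1}
  ]
}}

```text
clock: 25.78
ee_pos: [0.4531, 0.3438, -0.0229]
tcp_rot: [[0.866, -0.5, 0.001], [-0.5, -0.866, 0.001], [0.0, -0.001, -1.0]]
ft_force: [0.9, -0.3, -0.1]
gripper_width: 0.084
```

>>> {"fn": "apply_moves", "kwargs": {
  "motion": [
    {"x": 0, "y": 0, "z": 0, "ax": 0, "ay": 0, "az": 0, "fingers": 0.3},
    {"x": 0, "y": 0, "z": 0, "ax": 0, "ay": 0, "az": 0, "fingers": 0.45},
    {"x": 0, "y": 0, "z": 0, "ax": 0, "ay": 0, "az": 0, "fingers": 0.65},
    {"x": 0, "y": 0, "z": 0, "ax": 0, "ay": 0, "az": 0, "fingers": 0.65},
    {"x": 0, "y": 0, "z": 0, "ax": 0, "ay": 0, "az": 0, "fingers": 0.65},
    {"x": 0, "y": 0, "z": 0, "ax": 0, "ay": 0, "az": 0, "fingers": 0.65}
  ]
}}

```text
clock: 26.52
ee_pos: [0.4527, 0.3436, -0.0234]
tcp_rot: [[0.866, -0.5, 0.0], [-0.5, -0.866, 0.0], [0.0, -0.0, -1.0]]
ft_force: [0.5, -0.3, 0.9]
gripper_width: 0.0454
```

Run:
```python
from h import *
np.set_printoptions(precision=4,suppress=True)
s=manip.sense(); print(s['ee_pos'],s['tcp_rot'],s['gripper_width'],s['qpos'])
print(rel([.6445,-.187,.08]))
```

```text
[ 0.4527  0.3436 -0.0234] [[ 0.8658 -0.5004  0.0001]
 [-0.5004 -0.8658  0.0001]
 [ 0.     -0.0001 -1.    ]] 0.0454113515778219 [-1.052   0.6636  0.4473  1.9507 -0.4691  0.6301 -0.8261]
[ 0.4316  0.3633 -0.1035]
```

>>> {"fn": "apply_moves", "kwargs": {
  "motion": [
    {"x": 0, "y": 0, "z": -0.02, "ax": 0, "ay": 0, "az": 0, "fingers": 0.65},
    {"x": 0, "y": 0, "z": -0.06, "ax": 0, "ay": 0, "az": 0, "fingers": 0.65},
    {"x": 0, "y": 0, "z": -0.1, "ax": 0, "ay": 0, "az": 0, "fingers": 0.65},
    {"x": 0.025, "y": 0.021, "z": -0.115, "ax": 0, "ay": 0, "az": 0, "fingers": 0.65},
    {"x": 0.06, "y": 0.05, "z": -0.115, "ax": 0, "ay": 0, "az": 0, "fingers": 0.65},
    {"x": 0.095, "y": 0.08, "z": -0.115, "ax": 0, "ay": 0, "az": 0, "fingers": 0.65},
    {"x": 0.13, "y": 0.11, "z": -0.115, "ax": 0, "ay": 0, "az": 0, "fingers": 0.65},
    {"x": 0.165, "y": 0.139, "z": -0.115, "ax": 0, "ay": 0, "az": 0, "fingers": 0.65},
    {"x": 0.2, "y": 0.168, "z": -0.115, "ax": 0, "ay": 0, "az": 0, "fingers": 0.65},
    {"x": 0.235, "y": 0.198, "z": -0.115, "ax": 0, "ay": 0, "az": 0, "fingers": 0.65}
  ]
}}

```text
clock: 27.78
ee_pos: [0.5573, 0.0532, 0.0926]
tcp_rot: [[0.866, -0.5, 0.001], [-0.5, -0.866, 0.001], [0.0, -0.001, -1.0]]
ft_force: [0.2, -0.0, -1.6]
gripper_width: 0.0457
```

>>> {"fn": "apply_moves", "kwargs": {
  "motion": [
    {"x": 0.035, "y": 0.029, "z": 0, "ax": 0, "ay": 0, "az": 0, "fingers": 0.65},
    {"x": 0.07, "y": 0.058, "z": 0, "ax": 0, "ay": 0, "az": 0, "fingers": 0.65},
    {"x": 0.105, "y": 0.088, "z": 0, "ax": 0, "ay": 0, "az": 0, "fingers": 0.65},
    {"x": 0.14, "y": 0.118, "z": 0, "ax": 0, "ay": 0, "az": 0, "fingers": 0.65},
    {"x": 0.175, "y": 0.147, "z": 0, "ax": 0, "ay": 0, "az": 0, "fingers": 0.65},
    {"x": 0.191, "y": 0.16, "z": 0, "ax": 0, "ay": 0, "az": 0, "fingers": 0.65},
    {"x": 0.197, "y": 0.165, "z": 0, "ax": 0, "ay": 0, "az": 0, "fingers": 0.65},
    {"x": 0.197, "y": 0.165, "z": 0, "ax": 0, "ay": 0, "az": 0, "fingers": 0.65},
    {"x": 0.197, "y": 0.165, "z": 0, "ax": 0, "ay": 0, "az": 0, "fingers": 0.65}
  ]
}}

```text
clock: 28.9
ee_pos: [0.6449, -0.1846, 0.0914]
tcp_rot: [[0.867, -0.498, -0.0], [-0.498, -0.867, 0.001], [-0.001, -0.001, -1.0]]
ft_force: [0.2, 1.0, -2.3]
gripper_width: 0.0456
```

Run:
```python
from h import *
np.set_printoptions(precision=4,suppress=True)
im,c=grab('wrist','pics/w10.png');pickle.dump(c,open('w10.pkl','wb'));s=manip.sense(); print(s['ee_pos'],s['gripper_width'],rel([.6445,-.187,.0006]))
p=s['ee_pos']
print('stud tip',proj(c,[[.6445,-.187,.068],[.6445,-.187,.024]]),'hex top/bottom pred',proj(c,[p+[0,0,.0234+.018],p+[0,0,.0234]]))
# dark stud pixels, near prediction
u,v=proj(c,[[.6445,-.187,.05]])[0].astype(int)
h=cv2.cvtColor(im,cv2.COLOR_BGR2HSV)
m=((h[...,2]<60)).astype(np.uint8)
N,L,st,ce=cv2.connectedComponentsWithStats(m)
for i in range(1,N):
    if 15<st[i,4]<3000 and abs(ce[i]-[u,v]).max()<90: print(st[i],ce[i])
# white seat
m=((h[...,1]<32)&(h[...,2]>165)).astype(np.uint8)
N,L,st,ce=cv2.connectedComponentsWithStats(m)
for i in range(1,N):
    if st[i,4]>200 and abs(ce[i]-[u,v]).max()<120: print('w',st[i],ce[i])
cv2.imwrite('pics/v12.png',np.hstack([cv2.resize(im[60:300,100:420],(800,600))]))
```

```text
[ 0.645  -0.1847  0.0914] 0.04544537750042287 [0.0008 0.0023 0.0908]
stud tip [[254.5963 204.2407]
 [254.5505 188.588 ]] hex top/bottom pred [[253.592  237.7677]
 [253.6545 225.4817]]
[218 170   8   8  54] [221.5926 173.7407]
[248 182  13  12 105] [253.619  187.1429]
[282 198   6   7  23] [283.6522 201.5217]
w [245 147  34  16 242] [258.8099 152.8512]
w [285 171   9  31 201] [288.7861 185.2239]
```

The stud base blob, u 248–260 with its top edge at v 182, matches the prediction (254.6,188.6). Lower the collar.

>>> {"fn": "apply_moves", "kwargs": {
  "motion": [
    {"x": 0.001, "y": 0.002, "z": 0.02, "ax": 0, "ay": 0, "az": 0, "fingers": 0.65},
    {"x": 0.001, "y": 0.002, "z": 0.035, "ax": 0, "ay": 0, "az": 0, "fingers": 0.65},
    {"x": 0.001, "y": 0.002, "z": 0.05, "ax": 0, "ay": 0, "az": 0, "fingers": 0.65},
    {"x": 0.001, "y": 0.002, "z": 0.065, "ax": 0, "ay": 0, "az": 0, "fingers": 0.65},
    {"x": 0.001, "y": 0.002, "z": 0.08, "ax": 0, "ay": 0, "az": 0, "fingers": 0.65},
    {"x": 0.001, "y": 0.002, "z": 0.086, "ax": 0, "ay": 0, "az": 0, "fingers": 0.65},
    {"x": 0.001, "y": 0.002, "z": 0.09, "ax": 0, "ay": 0, "az": 0, "fingers": 0.65},
    {"x": 0.001, "y": 0.002, "z": 0.09, "ax": 0, "ay": 0, "az": 0, "fingers": 0.65}
  ]
}}

```text
clock: 29.95
ee_pos: [0.645, -0.1893, 0.0016]
tcp_rot: [[0.866, -0.5, 0.0], [-0.5, -0.866, -0.0], [0.0, -0.0, -1.0]]
ft_force: [0.1, -1.3, -2.0]
gripper_width: 0.0458
```

>>> {"fn": "apply_moves", "kwargs": {
  "motion": [
    {"x": 0, "y": 0, "z": 0.0015, "ax": 0, "ay": 0, "az": 0, "fingers": 0.65},
    {"x": 0, "y": 0, "z": 0.002, "ax": 0, "ay": 0, "az": 0, "fingers": 0.65},
    {"x": 0, "y": 0, "z": 0.002, "ax": 0, "ay": 0, "az": 0, "fingers": 0.65}
  ]
}}

```text
clock: 30.32
ee_pos: [0.6454, -0.1893, 0.0006]
tcp_rot: [[0.866, -0.5, 0.001], [-0.5, -0.866, 0.0], [0.001, -0.001, -1.0]]
ft_force: [-2.4, 1.1, 5.6]
gripper_width: 0.0461
```

Seated at exactly the expected height, with contact force. Release, lift and retreat to see both stacks.

>>> {"fn": "apply_moves", "kwargs": {
  "motion": [
    {"x": 0, "y": 0, "z": 0.001, "ax": 0, "ay": 0, "az": 0, "fingers": 0.4},
    {"x": 0, "y": 0, "z": 0.001, "ax": 0, "ay": 0, "az": 0, "fingers": 0.1},
    {"x": 0, "y": 0, "z": 0.001, "ax": 0, "ay": 0, "az": 0, "fingers": 0.1},
    {"x": 0, "y": 0, "z": -0.02, "ax": 0, "ay": 0, "az": 0, "fingers": 0},
    {"x": 0, "y": 0, "z": -0.06, "ax": 0, "ay": 0, "az": 0, "fingers": 0},
    {"x": 0, "y": 0, "z": -0.11, "ax": 0, "ay": 0, "az": 0, "fingers": 0},
    {"x": 0, "y": 0.03, "z": -0.15, "ax": 0, "ay": 0, "az": 0, "fingers": 0},
    {"x": 0, "y": 0.07, "z": -0.15, "ax": 0, "ay": 0, "az": 0, "fingers": 0},
    {"x": 0, "y": 0.11, "z": -0.15, "ax": 0, "ay": 0, "az": 0, "fingers": 0},
    {"x": 0, "y": 0.15, "z": -0.15, "ax": 0, "ay": 0, "az": 0, "fingers": 0}
  ]
}}

```text
clock: 31.58
ee_pos: [0.5694, -0.3203, 0.1514]
tcp_rot: [[0.866, -0.5, 0.002], [-0.5, -0.866, -0.001], [0.002, -0.0, -1.0]]
ft_force: [0.6, 0.5, -0.2]
gripper_width: 0.0916
```

Run:
```python
from h import *
np.set_printoptions(precision=1,suppress=True)
s=manip.sense(); print(s['ee_pos'],s['ft_force'])
w,cw=grab('wrist','pics/w11.png'); im,c=grab('scene','pics/s3.png'); 
tiles=[]
for (I,C,P) in [(im,c,[.461,-.0125,.06]),(im,c,[.6445,-.187,.04]),(w,cw,[.6445,-.187,.04])]:
    u,v=proj(C,[P])[0].astype(int); print(u,v); r=38
    I=cv2.copyMakeBorder(I,r,r,r,r,cv2.BORDER_CONSTANT); tiles.append(cv2.resize(I[v:v+2*r,u:u+2*r],(264,264),interpolation=cv2.INTER_CUBIC))
cv2.imwrite('pics/v13.png',np.vstack([np.hstack(tiles),cv2.resize(im[120:270,100:370],(792,330))[:330]]))
```

```text
[ 0.6 -0.3  0.2] [ 0.6  0.5 -0.2]
286 175
193 188
251 28
```

View pics/v13.png

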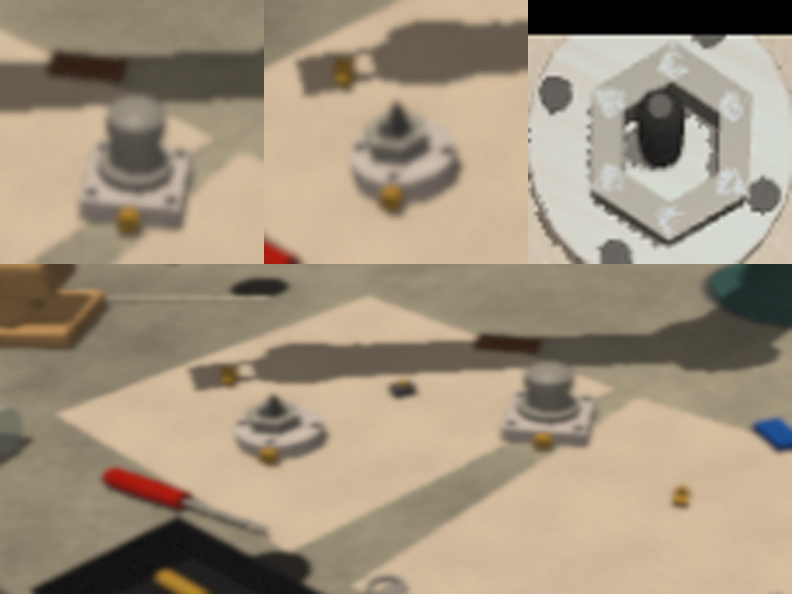

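The square body carries the ring, sleeve and cap, all straight. The collar lies flat around the round body's stud, and the gripper is clear. Handing in.

```bash
python3 -c "
from station import manip; print(manip.finish_job())"
```

```text
the job is handed in; nothing more can be done
None
```

All four parts are on their studs and let go, and the job is handed in at about 32 s of the 99 s allowed. The square body carries the wide ring, then the sleeve, then the domed cap; the round body carries the hexagonal collar.

**Checks that passed:**
- Each part met resistance when pressed down (6–16 N), within about 0.5 mm of its expected seated height.
- The last scene and wrist pictures show a straight stack on the square body. The collar lies flat around its stud, and the gripper is open and clear.
- The highest force I read at the wrist was about 27 N, when the fingers touched the bench.

**What disagreed:**
- **Finger length:** the fingers end about 28.5 mm short of the reported TCP. The first attempt to grip the ring closed on air. I found the true height by touching the bench and used that offset for everything after.
- **Camera positions:** the top and wrist cameras differed by 2–3 mm, well inside the 7 mm clearance around the studs.
- **Collar angle:** the two views gave the collar's angle about 5° apart (+2° and −3°), so I gripped it at 0°. It came up square on its flats.

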